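Swap the drive behind the router

ROBOT

A 7-joint arm with a two-finger parallel gripper is mounted at the origin on the work surface. World frame = base frame: x ahead of the robot, y to its left, z up, the work surface at z = 0. Lengths are in m, angles in rad, forces in N, time in s.
With the tool pointing down it reaches from about 0.4 to 0.925 m from the base axis. Payload 5.6 kg.
Tool frame: the origin (TCP) lies midway between the tips of the shut fingers; the grasp point (between the pads) lies 19 mm behind it (env.tcp_to_grasp is the distance from the TCP to the grasp point, in m); x points along the fingers, z is the direction in which the jaws open and shut, and the axes are right-handed (so a half turn about x gives the same grasp; the last joint's range is limited). The gripper opens to 85 mm and grips with 20 to 120 N. Pads are 22 mm wide; open, the fingers measure 114 mm over their backs; the gripper's body (76 mm by 85 mm) begins 54 mm behind the grasp point. The pads swing forward as they close: fully open they stand 13 mm farther back than shut.
Start: joints at [-1.267, 0.468, -0.012, 1.603, 0.006, 1.071, -0.056], TCP at [0.221, 0.611, 0.195] pointing down, gripper open.
Joint ranges: [-2.53, 2.53], [-0.31, 2.02], [-1.57, 1.55], [0.28, 2.44], [-1.29, 4.43], [0.15, 1.84], [-2.92, 2.92]. Speed limits (rad/s): [2.57, 2.57, 3.14, 3.14, 3.14, 3.14, 3.14].

INTERFACE

Orientations are given as a unit quaternion [w, x, y, z].
In Python, from bench import env gives the robot as it stands.
- The arm moves only by the tool move_arm, never from a script. Its arguments are lists of equal length, an entry for each row: "offset": the shift along the tool's x, y, z in mm, a list of three; "twist": the turn about the tool's x in degrees; "fingers": the closure, from 0 (fully open) to 1 (shut). A call has 1 to 8 rows; each row is the pose to reach, as a shift and turn from the pose commanded when the call began, along the tool's axes at that moment; what a row does not reach only later rows make up. A row lasts 1/10 s, in which the tool goes at most 50 mm and 8.59 degrees, less where a joint would pass 70% of its speed; a pose out of reach is approached as far as the arm can. A call with a gripper value outside its range is refused whole. The fingers move at their own pace and stop on an object; the grip force is fixed at half the most. Time passes only in rows, so rows that repeat a pose let the fingers close. It gives the time, the measured TCP pose, the force and the opening at its end, in the units of the state.
- env.get_obs(): the state, without advancing time (a new reading comes with each control period).
- env.snapshot(name): name is "side" or "top"; returns (picture, depth): 480x640x3 uint8, red, green, blue; 480x640 float32, m along the optical axis (not along the pixel's ray), 0 where there is no reading.
- env.camera_model(name): a dict with "fx", "fy", "cx", "cy" (pixels), "R" (3x3) and "t" (3): a world point X has camera coordinates R X + t. Camera axes: x right, y down, z forward; pixel columns grow to the right and rows downward; lengths in m; the calibration is good to about 2 mm. A picture is of the moment at which its call begins. camera_model takes no time and is no camera call.
- env.close_job(): hands the job in, once; it reports no verdict.
Trained networks look in the newest picture that a camera, given by its name, has taken for a name from the list of things; names that differ only in an ending like _2 or _b are one class to them, and where a whole thing is asked for, a point or a joint stands for the part that bears it (a point fixed in the world has none). Each returns a list of dicts, best first, with "conf" (0 to 1); they miss things now and then, are a little off and sometimes report something else, mostly with a low value. They report only what shows in the picture. A call takes as long as a camera call. They do not tell look-alikes from the thing itself.
- env.regions_of(camera, label): "mask" (480x640 bool, what is visible of it) and "centre" ([row, column] in pixels, amid what is visible of it).
The state is a dict: "time": time; "qpos": joint angles; "joint_velocities": joint speeds; "joint_efforts": joint torques, N m; "tool_pos": TCP position; "eef_rot": TCP orientation; "wrist_force": force on the tool from outside, world axes, zero at the start; "wrist_torque": the same for the moment, N m; "opening": finger opening in m.
Only numpy, scipy, OpenCV 4.12 (cv2) and the standard library are available. Lean on these libraries where they do the work, as an engineer would, in place of code of your own. Each camera call takes 0.05 s, during which the arm holds its last target. There are 200 camera calls.

TASK

Replace the failed drive (red label) in the cradle: first move the black router and the white media box that stand in front of it onto the green side mat, then lay the failed drive flat in the yellow return tray and the new drive (green label) centred and square in the cradle while both devices wait on the mat. Then stand the router centred and square on its blue pad again and the media box on its orange pad. Set things down rather than letting them drop, keep the devices upright, and leave the mug where it is.

Things in the scene. Friction and masses are not known exactly. Their poses are not given: they have to be found in the camera images.
- router: Black upright network router with a blue stripe on its top: body 36 (x) x 90 (y) x 130 mm standing on a foot 60 x 96 x 10 mm, 140 mm tall in all, about 0.35 kg. Origin: centre of its underside; z up. Pinch its body across x (the thin way) near the top. It starts on the blue pad
- media_box: White upright media box with an orange stripe on its top: body 44 (x) x 86 (y) x 98 mm standing on a foot 60 x 96 x 10 mm, 108 mm tall in all, about 0.30 kg. Origin: centre of its underside; z up. Pinch its body across x (the thin way) near the top. It starts on the orange pad
- old_drive: Failed drive: flat black block with a red label on top, 54 (x) x 100 (y) x 14 mm, about 0.12 kg. Origin: centre of its underside; z up. Pinch it across x (54 mm). It starts lying in the cradle
- new_drive: New drive: flat silver block with a green label on top, 54 (x) x 100 (y) x 14 mm, about 0.12 kg. Origin: centre of its underside; z up. Pinch it across x (54 mm). It starts lying flat on the bare table on the robot's side of the devices
- dock: Fixed drive cradle: grey plate 72 (x) x 150 (y) mm, top 6 mm over the table, with a black wall at each y end, 9 mm thick, 16 mm high over the table, 132 mm apart inside; long sides open. Origin: centre of underside. The drive lies centred on the plate, its length along y. The pads lie 75 mm to its -x side, at 62 mm to +y and to -y (either colour on either side)
- pad_blue: Blue pad, fixed, 74 (x) x 114 (y) x 3 mm: the router's place, the router's y along the pad's y (either way round). Origin: centre of its underside
- pad_orange: Orange pad, fixed, 74 (x) x 114 (y) x 3 mm: the media box's place, the box's y along the pad's y (either way round). Origin: centre of its underside
- side_mat: Dark green rubber mat, fixed, 280 (x) x 150 (y) x 4 mm, to the left or the right of the devices: the side area, with room for both devices in a row along its x. Origin: centre of its underside
- return_tray: Yellow open tray, fixed, 170 x 170 mm outside, walls 25 mm high and 4 mm thick, floor 4 mm thick, on the other side from the mat. Origin: centre of its underside
- mug: Bystander: blue ceramic mug, 76 mm wide, 90 mm tall, standing a little beyond and to the right of the cradle. Origin: centre of its underside
Things that resemble listed ones, but are neither listed nor needed, are in the scene too. Leave any pink or purple look-alike of the new_drive alone.

How it is judged:
By the outcome, as a careful person would: the job done as asked, in the order asked, and still so for the second after the job is handed in, with the robot touching nothing.
It also fails if it takes over 134 s, if anything falls off the work surface, if the arm or the gripper's body presses on something with over 40 N, if the wrist force passes 120 N, or if a joint passes its speed limit or range.

## Working session

There is one attempt and no reset: what is moved stays moved. The work goes in short steps, Python scripts to look and compute and a tool call to move; the robot and the scene stay as the last step left them, time stands still between calls to the robot, and variables do not carry over. Pictures are saved under pics/ and viewed, about 12 in all and at most 16, crops included, and the job is handed in when it is done.

Besides the shell and the picture viewer there is one more tool, called after "Request:" as name([rows], argument=value, ...), one row to a line, values as JSON. move_arm: Moves the arm, as the interface text tells. Its arguments: {"type":"object","properties":{"offset":{"type":"array"},"twist":{"type":"array"},"fingers":{"type":"array"}},"required":["offset","twist","fingers"]}

```bash
ls; mkdir -p pics; cat > h.py <<'E'
import numpy as np, cv2
from bench import env
def shot(n,save=None):
    p,d=env.snapshot(n)
    if save: cv2.imwrite(f'pics/{save}.png',p[:,:,::-1])
    return p,d
def world(n,d,rows,cols):
    m=env.camera_model(n); z=d[rows,cols]; ok=z>0
    r,c,z=np.asarray(rows)[ok],np.asarray(cols)[ok],z[ok]
    P=np.stack([(c-m['cx'])*z/m['fx'],(r-m['cy'])*z/m['fy'],z],1)
    return (P-m['t'])@m['R']
E
python3 - <<'E'
from h import *
for n in('top','side'):
    p,d=shot(n,n+'0')
    np.save(f'{n}0.npy',d)
    for l in 'router media_box old_drive new_drive dock pad_blue pad_orange side_mat return_tray mug'.split():
        for r in env.regions_of(n,l)[:4]:
            rr,cc=np.nonzero(r['mask']); P=world(n,d,rr,cc)
            if len(P)<10: continue
            zt=np.percentile(P[:,2],90); T=P[abs(P[:,2]-zt)<.006]
            box=cv2.minAreaRect(T[:,:2].astype(np.float32)*1000)
            print(n,l,round(r['conf'],2),np.round(r['centre']),len(P),'zt%.3f'%zt,np.round(box[0]),np.round(box[1]),round(box[2],1))
o=env.get_obs();print(o['time'],o['tool_pos'],o['eef_rot'],o['opening'],env.tcp_to_grasp)
E
```

```text
pics
top router 0.96 [221. 279.] 2216 zt0.144 [586.  60.] [36. 89.] 5.0
top router 0.24 [273. 139.] 13482 zt0.006 [505. 323.] [154. 283.] 88.6
top media_box 0.94 [212. 354.] 2074 zt0.113 [599. -62.] [44. 85.] 4.9
top old_drive 0.91 [182. 316.] 1671 zt0.022 [667.   0.] [ 55. 100.] 7.1
top new_drive 0.93 [354. 247.] 1825 zt0.016 [360. 132.] [100.  54.] 3.2
top new_drive 0.81 [308. 330.] 1674 zt0.016 [438. -17.] [100.  53.] 76.6
top new_drive 0.79 [330. 410.] 1804 zt0.017 [ 395. -166.] [ 54. 100.] 14.2
top dock 0.61 [169. 310.] 1384 zt0.016 [669.   3.] [ 72. 150.] 5.5
top dock 0.24 [234. 349.] 439 zt0.005 [599. -65.] [ 73. 114.] 5.2
top pad_blue 0.83 [225. 312.] 255 zt0.005 [590.  56.] [ 70. 109.] 3.0
top pad_orange 0.6 [237. 337.] 478 zt0.006 [600. -65.] [ 76. 114.] 6.3
top side_mat 0.65 [276. 136.] 13374 zt0.006 [503. 324.] [153. 280.] 88.8
top return_tray 0.86 [278. 515.] 9274 zt0.018 [ 483. -347.] [172. 170.] 83.2
top mug 0.78 [149. 438.] 2176 zt0.088 [ 707. -212.] [73. 75.] 52.9
side router 0.87 [258. 300.] 1675 zt0.143 [588.  66.] [35. 90.] 4.8
side media_box 0.73 [206. 300.] 741 
[... 235 characters left out ...]
 [100.  56.] 3.8
side new_drive 0.7 [203. 385.] 646 zt0.015 [ 396. -160.] [ 55. 101.] 14.0
side dock 0.97 [264. 265.] 779 zt0.016 [670.   7.] [ 71. 154.] 5.8
side pad_blue 0.83 [288. 288.] 219 zt0.004 [613.  79.] [ 61. 127.] 36.0
side pad_blue 0.66 [256. 300.] 1692 zt0.143 [588.  66.] [35. 90.] 4.6
side side_mat 0.65 [392. 333.] 12702 zt0.005 [505. 326.] [153. 281.] 88.5
side return_tray 0.76 [156. 353.] 2723 zt0.021 [ 484. -343.] [176. 170.] 82.8
side mug 0.97 [174. 262.] 1336 zt0.086 [ 709. -207.] [73. 78.] 19.6
side mug 0.61 [247. 271.] 872 zt0.021 [669.   5.] [ 53. 104.] 6.9
1.1 [0.2209844  0.61130115 0.19551098] [ 0.57880326 -0.40621508  0.57875851  0.40621999] 0.0850912634486411 0.0187
```

View pics/top0.png

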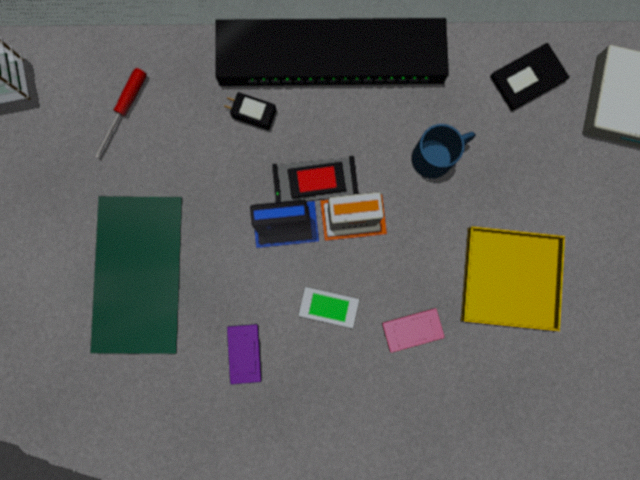

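```bash
python3 - <<'E'
import cv2,numpy as np
a=cv2.imread('pics/top0.png')[280:385,200:450]; b=cv2.imread('pics/side0.png')[180:330,330:480]
cv2.imwrite('pics/crop0.png',cv2.resize(a,None,fx=3,fy=3,interpolation=cv2.INTER_CUBIC))
from h import *
for n in('top','side'):
    m=env.camera_model(n); print(n,(-m['R'].T@m['t']).round(3), m['R'].round(2).tolist(), m['fx'])
from scipy.spatial.transform import Rotation as R
q=env.get_obs()['eef_rot']; print(R.from_quat(np.roll(q,-1)).as_matrix().round(3))
E
```

```text
top [0.445 0.007 1.001] [[-0.02, -1.0, 0.02], [-0.99, 0.02, -0.11], [0.11, -0.03, -0.99]] 556.2394146965455
side [0.503 0.663 0.764] [[-1.0, -0.06, -0.01], [-0.04, 0.74, -0.67], [0.05, -0.67, -0.74]] 442.11716187244417
[[ 0.   -0.94  0.34]
 [ 0.    0.34  0.94]
 [-1.   -0.    0.  ]]
```

View pics/crop0.png

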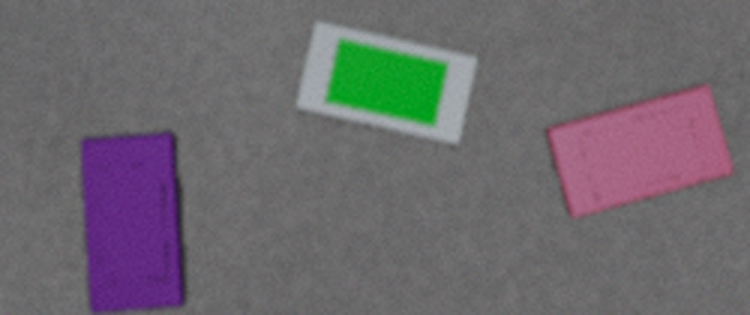

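Candidates for the new drive in the top view (row, col): silver with green label (308,330), purple block (354,247), pink block (330,410). The crop shows the green-labelled silver one at (308,330), so I choose that. The router (blue stripe) is at (221,279), the media box (orange stripe) at (212,354), and the old drive (red label) at (182,316). The black adapters at (110,253) and (77,530) are distractors.

```bash
cat >> h.py <<'E'
from scipy.spatial.transform import Rotation as Rot
def plan(*wps):
    "wps: (x,y,z mm, yaw deg of tool z); prints per-leg offset/twist from present pose, each leg from the one before"
    o=env.get_obs(); M=Rot.from_quat(np.roll(o['eef_rot'],-1)).as_matrix(); p=o['tool_pos']*1000
    yaw=np.degrees(np.arctan2(M[1,2],M[0,2]))
    print('t %.2f'%o['time'],'at',p.round(1),'yaw %.1f'%yaw,'tilt %.1f'%np.degrees(np.arccos(-M[2,0])),'open %.1f'%(o['opening']*1000),'F',np.round(o['wrist_force'],1),'q7 %.2f'%o['qpos'][6])
    for x,y,z,w in wps:
        a=np.radians(yaw); d=np.array([x,y,z])-p
        t=(yaw-w+180)%360-180
        off=[-d[2],d[0]*-np.sin(a)+d[1]*np.cos(a),d[0]*np.cos(a)+d[1]*np.sin(a)]
        print((x,y,z,w),'->',np.round(off).astype(int).tolist(),'twist',round(t,1),'rows>=%.1f'%max(np.linalg.norm(d)/50,abs(t)/8.59))
        p=np.array([x,y,z]);yaw=w
E
python3 -c "
from h import *
plan((404,337,200,38),(587,63,200,5),(587,63,101,5))"
```

```text
t 1.10 at [221.  611.3 195.5] yaw 70.1 tilt 0.0 open 85.1 F [ 0.6 -0.9  0.8] q7 -0.06
(404, 337, 200, 38) -> [-4, -265, -196] twist 32.1 rows>=6.6
(587, 63, 200, 5) -> [0, -329, -24] twist 33 rows>=6.6
(587, 63, 101, 5) -> [99, 0, 0] twist 0 rows>=2.0
```

Request:
move_arm([
  [-4,-38,-28],
  [-4,-76,-56],
  [-4,-114,-84],
  [-4,-152,-112],
  [-4,-190,-140],
  [-4,-228,-168],
  [-4,-265,-196],
  [-4,-265,-196],
], twist=[5,10,15,20,24,28,32,32], fingers=[0,0,0,0,0,0,0,0])

```text
time: 1.9
tool_pos: [0.4079, 0.3305, 0.2]
eef_rot: [0.67, -0.228, 0.669, 0.226]
wrist_force: [0.4, 1.3, -0.8]
opening: 0.085
```

Request:
move_arm([
  [0,-47,-3],
  [0,-94,-7],
  [0,-141,-10],
  [0,-188,-14],
  [0,-235,-17],
  [0,-282,-20],
  [0,-329,-24],
  [0,-329,-24],
], twist=[5,10,15,20,25,29,33,33], fingers=[0,0,0,0,0,0,0,0])

```text
time: 2.7
tool_pos: [0.5907, 0.0558, 0.1999]
eef_rot: [0.708, -0.029, 0.706, 0.026]
wrist_force: [0.1, 0.7, 0.4]
opening: 0.0853
```

```bash
python3 -c "
from h import *
shot('side','side1')
plan((587,63,101,5))"
```

```text
t 2.75 at [589.   59.7 199.5] yaw 4.8 tilt 0.1 open 85.0 F [0.4 2.2 0.1] q7 0.10
(587, 63, 101, 5) -> [98, 3, -2] twist -0.2 rows>=2.0
```

View pics/side1.png

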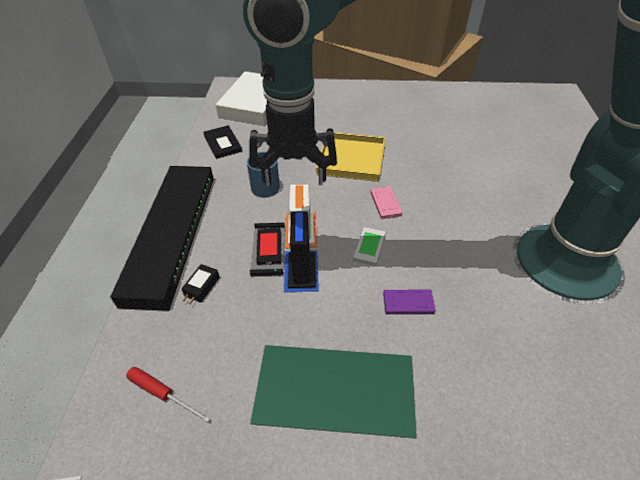

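The side view shows the open gripper over the router (its top at about row 225, col 300), with the jaws straddling the thin way. I'll descend and grip.

Request:
move_arm([
  [30,0,0],
  [60,0,0],
  [85,0,0],
  [99,0,0],
  [99,0,0],
  [99,0,0],
  [99,0,0],
  [99,0,0],
], twist=[0,0,0,0,0,0,0,0], fingers=[0,0,0,0,0,1,1,1])

```text
time: 3.55
tool_pos: [0.5887, 0.0635, 0.1018]
eef_rot: [0.707, -0.031, 0.706, 0.032]
wrist_force: [0.1, 0.8, 0.0]
opening: 0.0436
```

Request:
move_arm([
  [0,0,0],
  [0,0,0],
  [0,0,0],
  [0,0,0],
  [0,0,0],
], twist=[0,0,0,0,0], fingers=[1,1,1,1,1])

```text
time: 4.05
tool_pos: [0.5884, 0.0635, 0.102]
eef_rot: [0.707, -0.031, 0.706, 0.032]
wrist_force: [-1.7, 0.3, 5.9]
opening: 0.0336
```

```bash
python3 -c "
from h import *
plan((587,63,180,5),(570,323,180,0),(570,323,102,0))"
```

```text
t 4.05 at [588.4  63.5 102. ] yaw 5.1 tilt 0.1 open 33.6 F [-1.7  0.3  5.9] q7 0.15
(587, 63, 180, 5) -> [-78, 0, -1] twist 0.1 rows>=1.6
(570, 323, 180, 0) -> [0, 260, 6] twist 5 rows>=5.2
(570, 323, 102, 0) -> [78, 0, 0] twist 0 rows>=1.6
```

Request:
move_arm([
  [-4,0,0],
  [-15,0,0],
  [-35,0,0],
  [-58,0,0],
  [-73,0,0],
  [-78,0,0],
  [-78,10,0],
  [-78,25,1],
], twist=[0,0,0,0,0,0,0,0], fingers=[1,1,1,1,1,1,1,1])

```text
time: 4.85
tool_pos: [0.5858, 0.0883, 0.1777]
eef_rot: [0.706, -0.031, 0.707, 0.031]
wrist_force: [0.8, 0.4, -4.2]
opening: 0.0336
```

Request:
move_arm([
  [0,25,1],
  [0,60,1],
  [0,105,2],
  [0,150,3],
  [0,190,4],
  [0,217,5],
  [0,232,5],
  [0,235,5],
], twist=[0,1,2,3,4,5,5,5], fingers=[1,1,1,1,1,1,1,1])

```text
time: 5.65
tool_pos: [0.5687, 0.3258, 0.177]
eef_rot: [0.706, -0.003, 0.708, 0.002]
wrist_force: [-0.8, -0.1, -3.5]
opening: 0.0339
```

Request:
move_arm([
  [10,0,0],
  [25,0,0],
  [45,0,0],
  [60,0,0],
  [68,0,0],
  [72,0,0],
  [74,0,0],
  [75,0,0],
], twist=[0,0,0,0,0,0,0,0], fingers=[1,1,1,1,1,1,1,1])

```text
time: 6.45
tool_pos: [0.571, 0.3228, 0.1039]
eef_rot: [0.707, -0.001, 0.707, 0.001]
wrist_force: [-0.5, 0.2, -4.1]
opening: 0.0334
```

```bash
python3 -c "
from h import *
p,d=shot('side')
o=env.get_obs();plan()
for c in ('side','top'):
    p,d=shot(c,c+'2')
    r=env.regions_of(c,'router')[0]; rr,cc=np.nonzero(r['mask']);P=world(c,d,rr,cc)
    print(c,r['conf'],P.min(0).round(3),P.max(0).round(3),np.percentile(P[:,2],[0.5,2,5,50,98]).round(3))
"
```

```text
t 6.50 at [571.  322.9 104. ] yaw 0.1 tilt 0.1 open 33.7 F [-0.8  0.1 -3.7] q7 -0.36
side 0.98 [ 0.539  0.266 -0.002] [0.609 0.372 0.218] [0.002 0.004 0.011 0.099 0.147]
top 0.91 [0.538 0.272 0.003] [0.601 0.367 0.206] [0.008 0.011 0.013 0.1   0.147]
```

Request:
move_arm([
  [1,0,0],
  [1,0,0],
  [2,0,0],
  [2,0,0],
], twist=[0,0,0,0], fingers=[1,1,1,1])

```text
time: 7.1
tool_pos: [0.5711, 0.3232, 0.1032]
eef_rot: [0.707, -0.0, 0.707, 0.001]
wrist_force: [-2.3, -1.0, 6.3]
opening: 0.0338
```

Request:
move_arm([
  [0,0,0],
  [0,0,0],
  [0,0,0],
  [0,0,0],
  [-20,0,0],
  [-50,0,0],
  [-75,0,0],
  [-90,-30,2],
], twist=[0,0,0,0,0,0,0,0], fingers=[0,0,0,0,0,0,0,0])

```text
time: 7.9
tool_pos: [0.5722, 0.298, 0.1933]
eef_rot: [0.708, -0.002, 0.706, 0.005]
wrist_force: [0.7, 0.5, 0.3]
opening: 0.0854
```

Request:
move_arm([
  [0,-45,3],
  [0,-93,6],
  [0,-141,10],
  [0,-189,14],
  [0,-237,18],
  [0,-285,22],
  [0,-330,26],
  [0,-353,27],
], twist=[0,-1,-2,-3,-4,-5,-5,-5], fingers=[0,0,0,0,0,0,0,0])

```text
time: 8.7
tool_pos: [0.6002, -0.0658, 0.1919]
eef_rot: [0.707, -0.03, 0.706, 0.029]
wrist_force: [-0.2, 0.2, 0.6]
opening: 0.0853
```

```bash
python3 -c "
from h import *
for c in ('side','top'):
    p,d=shot(c,c+'3')
    for l in('router',):
      r=env.regions_of(c,l)[0]; rr,cc=np.nonzero(r['mask']);P=world(c,d,rr,cc)
      T=P[(P[:,2]>.135)&(P[:,2]<.152)]; b=cv2.minAreaRect(T[:,:2].astype(np.float32)*1000)
      print(c,l,r['conf'],np.round(b[0],1),np.round(b[1],1),b[2],np.median(T[:,2]))
plan((599,-60,69,5))
"
```

```text
side router 0.71 [570.  323.9] [36.3 90.6] 0.09584516286849976 0.14356260443877933
top router 0.83 [568.9 319.2] [36.7 89.6] 0.4314989447593689 0.14339195187741643
t 8.90 at [600.3 -60.2 191.4] yaw 5.1 tilt 0.0 open 85.4 F [ 0.1  0.1 -0.3] q7 0.33
(599, -60, 69, 5) -> [122, 0, -1] twist 0.1 rows>=2.4
```

Request:
move_arm([
  [35,0,-1],
  [75,0,-1],
  [105,0,-1],
  [119,0,-1],
  [122,0,-1],
  [122,0,-1],
  [122,0,-1],
  [122,0,-1],
], twist=[0,0,0,0,0,0,0,0], fingers=[0,0,0,0,0,1,1,1])

```text
time: 9.7
tool_pos: [0.6005, -0.0602, 0.0711]
eef_rot: [0.707, -0.032, 0.705, 0.032]
wrist_force: [1.0, -0.3, 1.0]
opening: 0.0438
```

Request:
move_arm([
  [0,0,0],
  [0,0,0],
  [0,0,0],
  [0,0,0],
], twist=[0,0,0,0], fingers=[1,1,1,1])

```text
time: 10.1
tool_pos: [0.6004, -0.0602, 0.0716]
eef_rot: [0.707, -0.031, 0.705, 0.032]
wrist_force: [-2.5, 1.1, 7.1]
opening: 0.0409
```

```bash
python3 -c "
from h import *
plan((600,-60,150,5),(440,323,150,0),(440,323,74,0))
"
```

```text
t 10.10 at [600.4 -60.2  71.6] yaw 5.1 tilt 0.2 open 40.9 F [-2.5  1.1  7.1] q7 0.40
(600, -60, 150, 5) -> [-78, 0, 0] twist 0.1 rows>=1.6
(440, 323, 150, 0) -> [0, 395, -126] twist 5 rows>=8.3
(440, 323, 74, 0) -> [76, 0, 0] twist 0 rows>=1.5
```

Request:
move_arm([
  [-4,0,0],
  [-15,0,0],
  [-35,0,0],
  [-58,0,0],
  [-73,0,0],
  [-78,0,0],
  [-78,12,-4],
  [-78,35,-11],
], twist=[0,0,0,0,0,0,0,0], fingers=[1,1,1,1,1,1,1,1])

```text
time: 10.9
tool_pos: [0.5845, -0.0274, 0.1468]
eef_rot: [0.706, -0.031, 0.707, 0.03]
wrist_force: [0.2, 1.3, -2.3]
opening: 0.0409
```

Request:
move_arm([
  [0,33,-11],
  [0,75,-24],
  [0,120,-38],
  [0,165,-53],
  [0,210,-67],
  [0,255,-81],
  [0,295,-94],
  [0,325,-104],
], twist=[0,1,2,3,4,5,5,5], fingers=[1,1,1,1,1,1,1,1])

```text
time: 11.7
tool_pos: [0.4492, 0.2913, 0.1463]
eef_rot: [0.706, -0.002, 0.708, 0.002]
wrist_force: [0.3, 0.8, -2.4]
opening: 0.0404
```

```bash
python3 -c "
from h import *
plan((440,323,150,0),(440,323,74,0))
"
```

```text
t 11.70 at [449.2 291.3 146.3] yaw 0.4 tilt 0.2 open 40.4 F [ 0.3  0.8 -2.4] q7 -0.47
(440, 323, 150, 0) -> [-4, 32, -9] twist 0.4 rows>=0.7
(440, 323, 74, 0) -> [76, 0, 0] twist 0 rows>=1.5
```

Request:
move_arm([
  [0,20,-6],
  [5,30,-9],
  [20,33,-10],
  [40,33,-10],
  [58,33,-10],
  [68,33,-10],
  [73,33,-10],
  [75,33,-10],
], twist=[0,0,0,0,0,0,0,0], fingers=[1,1,1,1,1,1,1,1])

```text
time: 12.5
tool_pos: [0.4423, 0.3189, 0.0728]
eef_rot: [0.706, -0.001, 0.708, -0.001]
wrist_force: [-5.4, -7.8, 18.9]
opening: 0.0407
```

Request:
move_arm([
  [0,0,0],
  [1,0,0],
  [1,0,0],
  [2,0,0],
  [2,0,0],
], twist=[0,0,0,0,0], fingers=[1,1,1,1,1])

```text
time: 13.0
tool_pos: [0.4425, 0.3191, 0.0728]
eef_rot: [0.706, -0.0, 0.708, -0.0]
wrist_force: [-6.8, -7.5, 20.1]
opening: 0.0403
```

Request:
move_arm([
  [-1,0,0],
  [-1,0,0],
  [-1,0,0],
  [-1,0,0],
  [-20,0,0],
  [-50,0,0],
  [-80,0,0],
  [-95,-10,7],
], twist=[0,0,0,0,0,0,0,0], fingers=[0,0,0,0,0,0,0,0])

```text
time: 13.8
tool_pos: [0.4499, 0.3131, 0.1677]
eef_rot: [0.708, -0.001, 0.706, 0.003]
wrist_force: [0.2, 0.5, 0.3]
opening: 0.0857
```

```bash
python3 -c "
from h import *
for c in ('side',):
    p,d=shot(c,c+'4')
    for l,z in(('router',.144),('media_box',.112)):
      r=env.regions_of(c,l)[0]; rr,cc=np.nonzero(r['mask']);P=world(c,d,rr,cc)
      T=P[abs(P[:,2]-z)<.008]; b=cv2.minAreaRect(T[:,:2].astype(np.float32)*1000)
      print(c,l,r['conf'],np.round(b[0],1),np.round(b[1],1),b[2],np.median(T[:,2]))
plan((669,3,150,6),(669,3,5,6))
"
```

```text
side router 0.94 [569.9 324.1] [36.  90.3] 0.005492146592587233 0.14348084263652255
side media_box 0.56 [441.6 320.5] [43.7 86.2] 0.17970024049282074 0.11164430703569947
t 13.95 at [450.4 311.  166.1] yaw 0.0 tilt 0.1 open 85.5 F [-0.6 -0.5  0.1] q7 -0.51
(669, 3, 150, 6) -> [16, -308, 218] twist -6.0 rows>=7.6
(669, 3, 5, 6) -> [145, 0, 0] twist 0 rows>=2.9
```

View pics/side4.png

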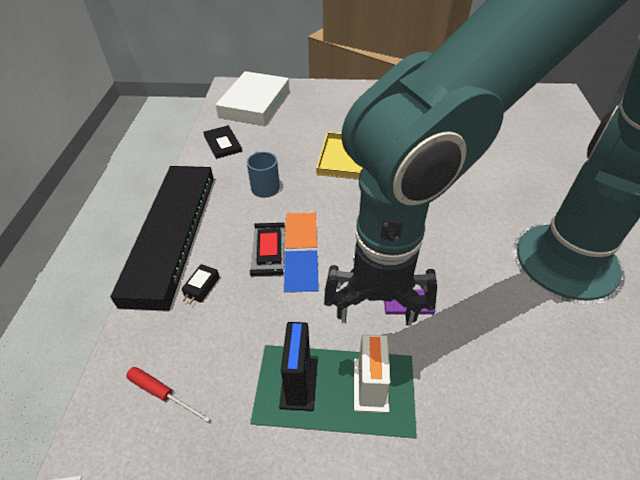

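Both devices stand upright on the mat, the router at (365,297) and the media box at (370,374). The cradle (247,268) and both pads (230,301 and 271,301) are now clear of obstructions, so I'll measure them here.

```bash
python3 -c "
from h import *
for c in ('side','top'):
    p,d=shot(c,c+'5')
    h=cv2.cvtColor(p,cv2.COLOR_RGB2HSV)
    for l,z in(('old_drive',.021),('dock',.007),('dock',.016),('pad_blue',.003),('pad_orange',.003),('new_drive',.014)):
     for r in env.regions_of(c,l)[:1 if l!='new_drive' else 3]:
      rr,cc=np.nonzero(r['mask']);P=world(c,d,rr,cc)
      T=P[abs(P[:,2]-z)<.004]
      if len(T)<20: continue
      b=cv2.minAreaRect(T[:,:2].astype(np.float32)*1000)
      print(c,l,round(r['conf'],2),np.round(b[0],1),np.round(b[1],1),round(b[2],1),np.median(T[:,2]).round(4),len(T))
"
```

```text
side old_drive 0.74 [668.5   4.2] [ 52.4 101.9] 7.1 0.0197 751
side dock 0.91 [669.5   9.5] [ 72.2 146.9] 5.3 0.0056 501
side dock 0.91 [668.7   6.7] [ 71.8 155.5] 4.5 0.0151 236
side pad_blue 0.77 [589.8  61.1] [ 74.2 115.8] 4.7 0.0023 1365
side pad_orange 0.91 [600.8 -61.7] [ 74.5 120.1] 4.6 0.0022 1062
side new_drive 0.85 [364.3 152.4] [91.4 58.6] 25.5 0.0133 251
top old_drive 0.96 [ 6.667e+02 -1.000e-01] [54.1 99.1] 7.3 0.0199 1471
top dock 0.62 [668.3   5.5] [ 72.1 137.7] 5.5 0.0059 916
top dock 0.62 [667.9   2.5] [ 69.2 149.2] 5.1 0.0157 325
top pad_blue 0.72 [588.5  58.8] [ 73.6 112.5] 5.0 0.0027 2354
top pad_orange 0.75 [600.  -65.6] [ 74.8 114. ] 5.2 0.0028 2409
top new_drive 0.95 [437.8 -17.4] [99.9 53.8] 76.1 0.014 1671
top new_drive 0.91 [360.  132.3] [99.8 54.3] 3.3 0.014 1770
top new_drive 0.75 [ 394.8 -165.4] [54.1 99.3] 14.1 0.0143 1643
```

Request:
move_arm([
  [6,-35,25],
  [16,-75,53],
  [16,-115,81],
  [16,-155,109],
  [16,-195,137],
  [16,-235,165],
  [16,-275,194],
  [16,-308,218],
], twist=[0,-1,-2,-3,-4,-5,-6,-7], fingers=[0,0,0,0,0,0,0,0])

```text
time: 15.45
tool_pos: [0.6696, 0.0005, 0.1496]
eef_rot: [0.706, -0.044, 0.706, 0.043]
wrist_force: [0.7, 0.6, -0.2]
opening: 0.0852
```

Request:
move_arm([
  [0,0,0],
  [10,0,0],
  [35,0,0],
  [65,0,0],
  [95,0,0],
  [110,0,0],
  [115,0,0],
  [115,0,0],
], twist=[0,0,0,0,0,0,0,0], fingers=[0,0,0,0,0,0,0,0])

```text
time: 16.25
tool_pos: [0.6681, 0.0043, 0.0343]
eef_rot: [0.706, -0.044, 0.706, 0.044]
wrist_force: [0.3, 0.0, 1.1]
opening: 0.0851
```

```bash
python3 -c "
from h import *
p,d=shot('side','side6')
cv2.imwrite('pics/c6.png',cv2.resize(p[170:320,200:380,::-1],None,fx=4,fy=4,interpolation=cv2.INTER_CUBIC))
plan((669,3,5,7))
"
```

```text
t 16.30 at [668.9   4.   35.3] yaw 7.2 tilt 0.1 open 85.3 F [-0.5  0.2  0.2] q7 0.33
(669, 3, 5, 7) -> [30, -1, 0] twist 0.2 rows>=0.6
```

View pics/c6.png

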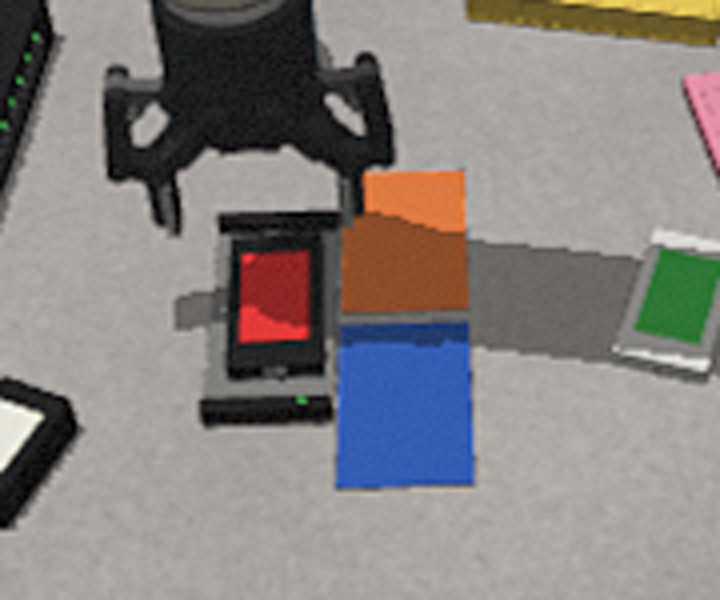

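The crop shows the jaws straddling the red-label drive (pixel 247,268), with fingertips near (227,243) and (222,287). I'll check the tips by depth before going down.

```bash
python3 -c "
from h import *
p,d=shot('side')
for r0,r1,c0,c1 in((208,230,236,248),(208,226,283,292)):
    rr,cc=np.mgrid[r0:r1,c0:c1]; P=world('side',d,rr.ravel(),cc.ravel())
    F=P[(P[:,2]>.03)]; F=F[np.argsort(F[:,2])]; print(F[:12:2].round(3).tolist(), F[:,1].min(),F[:,1].max())
plan((669,3,5,7))"
```

```text
[[0.711, 0.018, 0.084], [0.711, 0.014, 0.086], [0.712, 0.01, 0.088], [0.716, 0.023, 0.089], [0.712, 0.005, 0.09], [0.714, 0.021, 0.09]] 0.0006594272375795581 0.029584275243890866
[[0.62, 0.005, 0.088], [0.621, 0.011, 0.09], [0.625, 0.012, 0.092], [0.617, 0.007, 0.093], [0.621, 0.011, 0.093], [0.615, 0.008, 0.094]] -0.002373545579454355 0.014408495490890148
t 16.35 at [669.3   3.8  35.9] yaw 7.1 tilt 0.1 open 85.6 F [ 0.3  0.8 -0.2] q7 0.33
(669, 3, 5, 7) -> [31, -1, 0] twist 0.1 rows>=0.6
```

```bash
python3 -c "
from h import *
p,d=shot('side')
m=env.camera_model('side')
for X in ((.711,.009,.035),(.711,.009,.048),(.711,.009,.06),(.711,.009,.08),(.627,.0,.048)):
    c=m['R']@X+m['t']; print(X,'row %.0f col %.0f'%(m['fy']*c[1]/c[2]+m['cy'],m['fx']*c[0]/c[2]+m['cx']))
for c in(242,243,244,245):
  for r in range(214,240,3):
    z=d[r,c]; P=world('side',d,np.array([r]),np.array([c]))
    print(c,r,p[r,c],P.round(3).tolist())
"
```

```text
(0.711, 0.009, 0.035) row 240 col 248
(0.711, 0.009, 0.048) row 236 col 247
(0.711, 0.009, 0.06) row 233 col 246
(0.711, 0.009, 0.08) row 226 col 245
(0.627, 0.0, 0.048) row 235 col 285
242 214 [20 17 19] [[0.712, 0.008, 0.116]]
242 217 [32 30 32] [[0.712, 0.014, 0.113]]
242 220 [61 60 60] [[0.711, 0.022, 0.112]]
242 223 [74 76 73] [[0.711, 0.023, 0.105]]
242 226 [84 81 80] [[0.713, 0.021, 0.094]]
242 229 [184 179 176] [[0.742, -0.06, -0.002]]
242 232 [170 166 164] [[0.74, -0.05, -0.002]]
242 235 [164 161 157] [[0.738, -0.04, -0.001]]
242 238 [170 166 163] [[0.736, -0.031, -0.002]]
243 214 [69 67 66] [[0.748, -0.11, -0.0]]
243 217 [0 0 0] [[0.713, 0.003, 0.102]]
243 220 [6 7 6] [[0.712, 0.011, 0.101]]
243 223 [37 38 34] [[0.711, 0.017, 0.098]]
243 226 [53 55 54] [[0.712, 0.02, 0.092]]
243 229 [182 178 175] [[0.738, -0.058, -0.0]]
243 232 [174 169 165] [[0.736, -0.048, 0.001]]
243 235 [163 159 157] [[0.735, -0.038, 0.0]]
243 238 [172 166 163] [[0.734, -0.031, -0.002]]
244 214 [148 143 141] [[0.745, -0.108, 0.001]]
244 217 [143 139 136] [[0.744, -0.101, -0.002]]
244 220 [68 69 68] [[0.741, -0.089, 0.0]]
244 223 [27 30 27] [[0.712, 0.006, 0.087]]
244 226 [61 58 60] [[0.712, 0.013, 0.085]]
244 229 [175 171 167] [[0.737, -0.061, -0.003]]
244 232 [175 170 169] [[0.735, -0.052, -0.003]]
244 235 [169 166 161] [[0.732, -0.039, 0.0]]
244 238 [171 167 163] [[0.731, -0.031, -0.002]]
245 214 [170 165 161] [[0.742, -0.108, 0.001]]
245 217 [185 181 177] [[0.741, -0.099, -0.0]]
245 220 [153 152 150] [[0.738, -0.088, 0.001]]
245 223 [142 139 134] [[0.737, -0.077, 0.001]]
245 226 [150 146 145] [[0.736, -0.07, -0.001]]
245 229 [170 168 162] [[0.734, -0.061, -0.002]]
245 232 [173 168 165] [[0.732, -0.051, -0.002]]
245 235 [168 166 162] [[0.73, -0.039, 0.0]]
245 238 [170 167 162] [[0.729, -0.03, -0.001]]
```

```bash
python3 -c "
import cv2
a=cv2.imread('pics/side2.png')[200:430,220:400]
cv2.imwrite('pics/c2.png',cv2.resize(a,None,fx=2.6,fy=2.6,interpolation=cv2.INTER_CUBIC))"
```

```text
(no output)
```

View pics/c2.png

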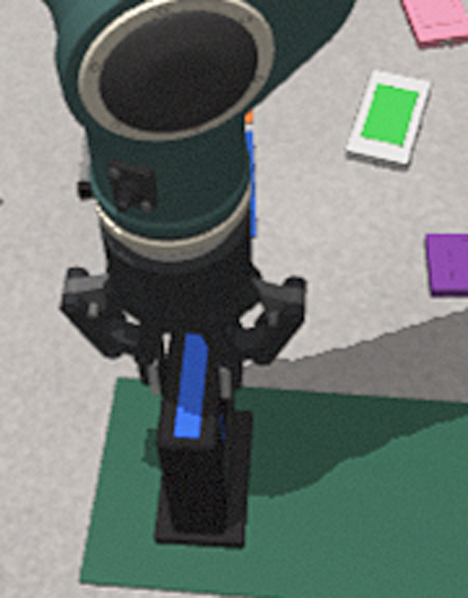

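The crop shows the router gripped between the fingers, with the tips about 25 mm below its top. I'll go down to the drive in steps, watching force and opening.

Request:
move_arm([
  [8,0,0],
  [16,0,0],
  [23,0,0],
  [28,-1,0],
  [29,-1,0],
  [29,-1,0],
  [29,-1,0],
], twist=[0,0,0,0,0,0,0], fingers=[0,0,0,0,0,0,0])

```text
time: 17.1
tool_pos: [0.6687, 0.0024, 0.0057]
eef_rot: [0.706, -0.044, 0.706, 0.044]
wrist_force: [0.7, 0.4, 0.4]
opening: 0.0854
```

Request:
move_arm([
  [0,0,0],
  [0,0,0],
  [0,0,0],
  [0,0,0],
  [0,0,0],
], twist=[0,0,0,0,0], fingers=[0.25,0.25,0.3,0.3,0.3])

```text
time: 17.6
tool_pos: [0.6685, 0.0025, 0.0056]
eef_rot: [0.706, -0.044, 0.706, 0.044]
wrist_force: [-0.2, 1.4, -0.8]
opening: 0.0596
```

```bash
python3 -c "
from h import *
p,d=shot('side','side7')
cv2.imwrite('pics/c7.png',cv2.resize(p[190:300,210:330,::-1],None,fx=5,fy=5,interpolation=cv2.INTER_CUBIC))
plan()
rr,cc=np.mgrid[215:262,236:296]; P=world('side',d,rr.ravel(),cc.ravel()); C=p[rr.ravel(),cc.ravel()]
F=P[(P[:,2]>.024)&(P[:,2]<.08)]
for s in(F[F[:,0]>.67],F[F[:,0]<.67]):
    s=s[np.argsort(s[:,2])]; print(s[:10:2].round(3).tolist())
"
```

```text
t 17.65 at [668.4   2.5   5.5] yaw 7.1 tilt 0.0 open 59.7 F [-0.6  1.  -0.3] q7 0.35
[[0.702, 0.019, 0.051], [0.698, 0.017, 0.052], [0.702, 0.018, 0.053], [0.699, 0.019, 0.054], [0.698, 0.011, 0.055]]
[[0.637, 0.01, 0.048], [0.632, 0.011, 0.049], [0.633, 0.008, 0.05], [0.628, 0.007, 0.055], [0.626, 0.005, 0.056]]
```

View pics/c7.png

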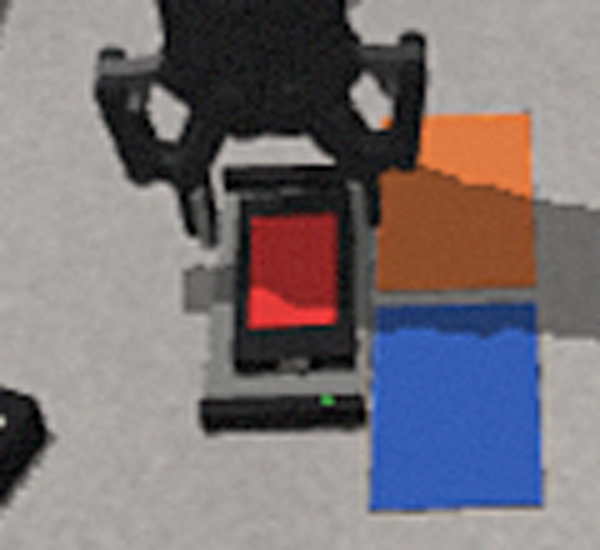

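The tips appear about 40 mm above the TCP height, roughly 26 mm over the drive. That doesn't match the stated tool frame. I'll test by closing.

Request:
move_arm([
  [0,0,0],
  [0,0,0],
  [0,0,0],
  [0,0,0],
  [0,0,0],
], twist=[0,0,0,0,0], fingers=[0.4,0.4,0.45,0.45,0.45])

```text
time: 18.15
tool_pos: [0.6685, 0.0025, 0.0055]
eef_rot: [0.706, -0.044, 0.706, 0.044]
wrist_force: [0.1, 0.2, 1.2]
opening: 0.047
```

```bash
python3 -c "
from h import *
p,d=shot('top','top8')
plan()
rr,cc=np.mgrid[140:230,270:365]
cv2.imwrite('pics/c8.png',cv2.resize(p[130:240,250:385,::-1],None,fx=5,fy=5,interpolation=cv2.INTER_CUBIC))
p,d=shot('side')
rr,cc=np.mgrid[215:262,236:296]; P=world('side',d,rr.ravel(),cc.ravel())
F=P[(P[:,2]>.024)&(P[:,2]<.08)]
for s in(F[F[:,0]>.67],F[F[:,0]<.67]):
    s=s[np.argsort(s[:,2])]; print(s[:10:2].round(3).tolist())
"
```

```text
t 18.20 at [668.4   2.5   5.5] yaw 7.1 tilt 0.0 open 47.0 F [ 1.1  0.2 -0.8] q7 0.35
[[0.692, 0.018, 0.047], [0.696, 0.019, 0.048], [0.692, 0.017, 0.049], [0.694, 0.018, 0.05], [0.691, 0.017, 0.052]]
[[0.642, 0.009, 0.044], [0.639, 0.011, 0.049], [0.637, 0.006, 0.05], [0.633, 0.007, 0.051], [0.635, 0.005, 0.052]]
```

The opening went to 47 mm without touching, which is less than the 54 mm drive. So the fingers really are about 35 mm higher than the reported TCP height implies, and I'll trust the camera. I'll reopen, go 34 mm lower with force checks, then grip.

Request:
move_arm([
  [0,0,0],
  [0,0,0],
  [0,0,0],
  [10,0,0],
  [18,0,0],
  [24,0,0],
  [26,0,0],
  [26,0,0],
], twist=[0,0,0,0,0,0,0,0], fingers=[0.12,0.12,0.12,0.12,0.12,0.12,0.12,0.12])

```text
time: 19.05
tool_pos: [0.668, 0.0024, -0.0213]
eef_rot: [0.705, -0.044, 0.706, 0.044]
wrist_force: [0.2, -0.2, 1.0]
opening: 0.0751
```

Request:
move_arm([
  [2,0,0],
  [4,0,0],
  [6,0,0],
  [8,0,0],
  [8,0,0],
], twist=[0,0,0,0,0], fingers=[0.12,0.12,0.12,0.12,0.12])

```text
time: 19.55
tool_pos: [0.6682, 0.0025, -0.0288]
eef_rot: [0.706, -0.044, 0.706, 0.044]
wrist_force: [-1.7, 0.2, -0.5]
opening: 0.0753
```

Now I'll close on the drive.

Request:
move_arm([
  [0,0,0],
  [0,0,0],
  [0,0,0],
  [0,0,0],
  [0,0,0],
  [0,0,0],
], twist=[0,0,0,0,0,0], fingers=[0.3,0.45,1,1,1,1])

```text
time: 20.15
tool_pos: [0.669, 0.0024, -0.0279]
eef_rot: [0.706, -0.044, 0.705, 0.044]
wrist_force: [-0.7, -0.7, 5.4]
opening: 0.052
```

```bash
python3 -c "
from h import *
p,d=shot('side','side9')
cv2.imwrite('pics/c9.png',cv2.resize(p[190:300,210:330,::-1],None,fx=5,fy=5,interpolation=cv2.INTER_CUBIC))
plan((668,2,60,7),(483,-344,60,-6))
"
```

```text
t 20.20 at [669.    2.5 -27.9] yaw 7.1 tilt 0.1 open 52.1 F [-0.1  0.4  5.2] q7 0.36
(668, 2, 60, 7) -> [-88, 0, -1] twist 0.1 rows>=1.8
(483, -344, 60, -6) -> [0, -321, -226] twist 13 rows>=7.8
```

View pics/c9.png

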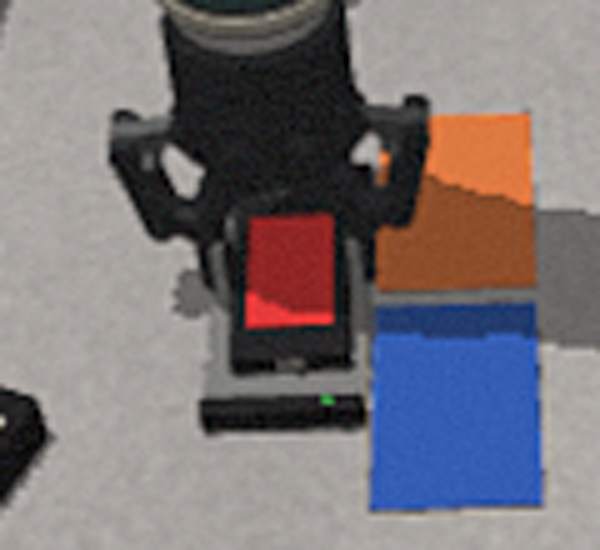

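Gripped: opening 52 mm, with the fingers beside the red-label drive at (250,268). I'll lift it and carry it to the tray.

Request:
move_arm([
  [-4,0,0],
  [-15,0,0],
  [-35,0,0],
  [-60,0,0],
  [-82,0,0],
  [-90,-10,-7],
  [-90,-35,-25],
  [-90,-68,-48],
], twist=[0,0,0,0,0,0,1,2], fingers=[1,1,1,1,1,1,1,1])

```text
time: 21.0
tool_pos: [0.6286, -0.0701, 0.0614]
eef_rot: [0.706, -0.032, 0.706, 0.033]
wrist_force: [0.5, -0.0, -1.0]
opening: 0.0521
```

```bash
python3 -c "
from h import *
plan((485,-345,60,-6))
"
```

```text
t 21.00 at [628.6 -70.1  61.4] yaw 5.3 tilt 0.0 open 52.1 F [ 0.5 -0.  -1. ] q7 0.42
(485, -345, 60, -6) -> [1, -260, -168] twist 11.3 rows>=6.2
```

Request:
move_arm([
  [0,-36,-23],
  [0,-76,-49],
  [0,-116,-75],
  [0,-156,-101],
  [0,-196,-127],
  [0,-230,-149],
  [0,-252,-163],
  [0,-260,-168],
], twist=[2,4,6,8,10,11,11,11], fingers=[1,1,1,1,1,1,1,1])

```text
time: 21.8
tool_pos: [0.4814, -0.3487, 0.0613]
eef_rot: [0.705, 0.038, 0.707, -0.039]
wrist_force: [-1.1, 0.4, -0.7]
opening: 0.052
```

Request:
move_arm([
  [5,0,0],
  [20,0,0],
  [40,0,0],
  [60,0,0],
  [75,0,0],
  [83,0,0],
  [87,0,0],
  [88,0,0],
], twist=[0,0,0,0,0,0,0,0], fingers=[1,1,1,1,1,1,1,1])

```text
time: 22.6
tool_pos: [0.4854, -0.3446, -0.0268]
eef_rot: [0.706, 0.036, 0.706, -0.036]
wrist_force: [0.5, -0.5, -0.5]
opening: 0.0522
```

```bash
python3 -c "
from h import *
plan()
p,d=shot('top')
r=env.regions_of('top','old_drive')
for q in r[:2]:
    rr,cc=np.nonzero(q['mask']);P=world('top',d,rr,cc); print(q['conf'],q['centre'],np.percentile(P[:,2],[5,20,50,70]).round(3))
"
```

```text
t 22.60 at [ 485.4 -344.6  -26.8] yaw -5.8 tilt 0.0 open 52.2 F [ 0.5 -0.5 -0.5] q7 0.83
0.94 [279.7, 500.6] [0.017 0.02  0.021 0.022]
```

Request:
move_arm([
  [1,0,0],
  [2,0,0],
  [3,0,0],
  [4,0,0],
  [4,0,0],
], twist=[0,0,0,0,0], fingers=[1,1,1,1,1])

```text
time: 23.2
tool_pos: [0.4853, -0.345, -0.0299]
eef_rot: [0.706, 0.036, 0.706, -0.036]
wrist_force: [-0.3, 1.9, 4.3]
opening: 0.0523
```

Request:
move_arm([
  [0,0,0],
  [0,0,0],
  [0,0,0],
  [-10,0,0],
  [-35,0,0],
  [-70,0,0],
  [-90,0,0],
  [-90,0,0],
], twist=[0,0,0,0,0,0,0,0], fingers=[0.12,0.12,0.12,0.12,0.12,0.12,0.12,0.12])

```text
time: 24.0
tool_pos: [0.4873, -0.3465, 0.0632]
eef_rot: [0.708, 0.035, 0.704, -0.037]
wrist_force: [-0.0, -0.8, -0.0]
opening: 0.0752
```

```bash
python3 -c "
from h import *
p,d=shot('top','top10')
r=env.regions_of('top','old_drive')
for q in r[:2]:
    rr,cc=np.nonzero(q['mask']);P=world('top',d,rr,cc); print(q['conf'],q['centre'],np.percentile(P[:,2],[5,20,50,70]).round(3),P[:,:2].mean(0))
plan((440,-16,60,-13.5),(440,-16,-34,-13.5))
"
```

```text
0.82 [276.9, 512.4] [0.015 0.017 0.018 0.019] [ 0.48513948 -0.34375465]
t 24.10 at [ 485.4 -344.8   60. ] yaw -5.9 tilt 0.1 open 75.3 F [-0.2  0.7 -0.2] q7 0.77
(440, -16, 60, -13.5) -> [0, 322, -79] twist 7.6 rows>=6.6
(440, -16, -34, -13.5) -> [94, 0, 0] twist 0.0 rows>=1.9
```

Request:
move_arm([
  [0,45,-11],
  [0,92,-22],
  [0,139,-34],
  [0,186,-46],
  [0,233,-57],
  [0,280,-69],
  [0,312,-77],
  [0,322,-79],
], twist=[1,2,3,4,5,6,7,7.6], fingers=[0.12,0.12,0.12,0.12,0.12,0.12,0.12,0.12])

```text
time: 24.9
tool_pos: [0.4374, -0.0125, 0.0583]
eef_rot: [0.701, 0.081, 0.704, -0.081]
wrist_force: [-0.4, -0.1, -0.2]
opening: 0.0753
```

Request:
move_arm([
  [0,0,0],
  [15,0,0],
  [35,0,0],
  [55,0,0],
  [63,0,0],
  [65,0,0],
], twist=[0,0,0,0,0,0], fingers=[0.12,0.12,0.12,0.12,0.12,0.12])

```text
time: 25.5
tool_pos: [0.4386, -0.0177, -0.0065]
eef_rot: [0.701, 0.083, 0.703, -0.084]
wrist_force: [-0.0, -0.4, -0.5]
opening: 0.0752
```

```bash
python3 -c "
from h import *
p,d=shot('side','side11')
cv2.imwrite('pics/c11.png',cv2.resize(p[150:290,300:460,::-1],None,fx=4,fy=4,interpolation=cv2.INTER_CUBIC))
plan((440,-16,-34,-13.5))
"
```

```text
t 25.55 at [439.  -17.6  -6.1] yaw -13.6 tilt 0.1 open 74.9 F [ 0.1 -0.8 -0.4] q7 0.14
(440, -16, -34, -13.5) -> [28, 2, 1] twist -0.1 rows>=0.6
```

View pics/c11.png

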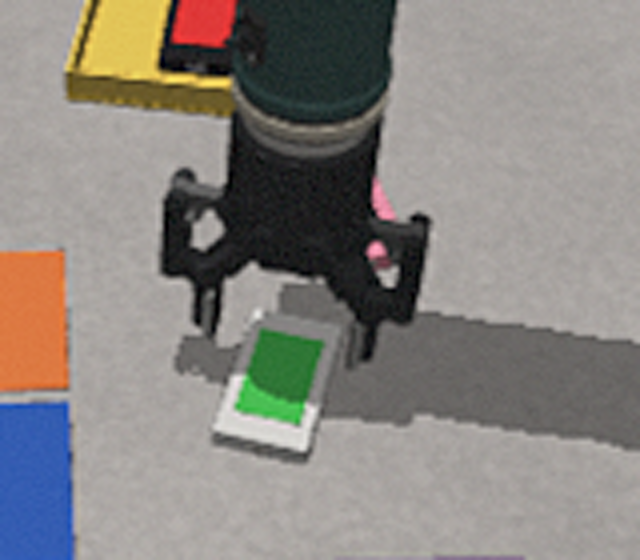

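The jaws straddle the green-label drive at (244,367), and the red-label drive lies in the tray at about (155,350). I'll descend and grip.

Request:
move_arm([
  [10,1,0],
  [18,2,1],
  [24,2,1],
  [28,2,1],
  [28,2,1],
  [28,2,1],
  [28,2,1],
  [28,2,1],
], twist=[0,0,0,0,0,0,0,0], fingers=[0.12,0.12,0.12,0.12,0.12,0.12,0.3,0.45])

```text
time: 26.35
tool_pos: [0.4408, -0.0147, -0.0328]
eef_rot: [0.702, 0.083, 0.702, -0.083]
wrist_force: [-2.6, -0.8, 7.9]
opening: 0.0522
```

Request:
move_arm([
  [0,0,0],
  [0,0,0],
  [0,0,0],
  [0,0,0],
], twist=[0,0,0,0], fingers=[1,1,1,1])

```text
time: 26.75
tool_pos: [0.4408, -0.0147, -0.0328]
eef_rot: [0.702, 0.083, 0.702, -0.083]
wrist_force: [-1.6, 0.8, 7.7]
opening: 0.052
```

```bash
python3 -c "
from h import *
for c in('top','side'):
  p,d=shot(c)
  for q in env.regions_of(c,'new_drive')[:3]:
    rr,cc=np.nonzero(q['mask']);P=world(c,d,rr,cc); T=P[abs(P[:,2]-.015)<.004]; T=T[np.hypot(T[:,0]-.44,T[:,1]+.015)<.08]
    if len(T)<100: continue
    b=cv2.minAreaRect(T[:,:2].astype(np.float32)*1000); print(c,q['conf'],np.round(b[0],1),np.round(b[1],1),round(b[2],1))
plan((440,-16,60,-13.5),(671,5,60,5.2),(671,5,-28,5.2))
"
```

```text
side 0.9 [440.2 -13. ] [102.9  54.7] 76.6
t 26.95 at [440.8 -14.7 -32.8] yaw -13.5 tilt 0.0 open 52.1 F [-2.  -0.2  9. ] q7 0.18
(440, -16, 60, -13.5) -> [-93, -1, -1] twist 0.0 rows>=1.9
(671, 5, 60, 5.2) -> [0, 74, 220] twist -18.7 rows>=4.6
(671, 5, -28, 5.2) -> [88, 0, 0] twist 0.0 rows>=1.8
```

Request:
move_arm([
  [-4,0,0],
  [-15,0,0],
  [-35,0,0],
  [-60,0,0],
  [-82,0,0],
  [-92,0,0],
  [-92,0,0],
  [-92,5,15],
], twist=[0,0,0,0,0,0,0,0], fingers=[1,1,1,1,1,1,1,1])

```text
time: 27.75
tool_pos: [0.4545, -0.0132, 0.058]
eef_rot: [0.701, 0.083, 0.703, -0.083]
wrist_force: [0.9, -0.1, -1.0]
opening: 0.052
```

```bash
python3 -c "
from h import *
plan((670,5.5,60,5.2))
"
```

```text
t 27.75 at [454.5 -13.2  58. ] yaw -13.5 tilt 0.2 open 52.0 F [ 0.9 -0.1 -1. ] q7 0.04
(670, 5.5, 60, 5.2) -> [-2, 68, 205] twist -18.7 rows>=4.3
```

Request:
move_arm([
  [0,9,26],
  [0,19,58],
  [0,31,94],
  [0,43,130],
  [0,54,163],
  [0,62,188],
  [0,66,201],
  [0,68,205],
], twist=[-2,-5,-8,-11,-14,-17,-18.7,-18.7], fingers=[1,1,1,1,1,1,1,1])

```text
time: 28.55
tool_pos: [0.6722, 0.0049, 0.0564]
eef_rot: [0.706, -0.032, 0.707, 0.032]
wrist_force: [0.9, -0.3, -1.5]
opening: 0.052
```

Request:
move_arm([
  [10,0,0],
  [25,0,0],
  [45,0,0],
  [60,0,0],
  [68,0,0],
  [70,0,0],
  [70,0,0],
  [70,0,0],
], twist=[0,0,0,0,0,0,0,0], fingers=[1,1,1,1,1,1,1,1])

```text
time: 29.35
tool_pos: [0.6726, 0.0048, -0.0107]
eef_rot: [0.707, -0.032, 0.706, 0.032]
wrist_force: [0.6, -0.6, -1.4]
opening: 0.052
```

```bash
python3 -c "
from h import *
for c in('side','top'):
  p,d=shot(c,c+'12')
  for q in env.regions_of(c,'new_drive')[:3]:
    rr,cc=np.nonzero(q['mask']);P=world(c,d,rr,cc);P=P[np.hypot(P[:,0]-.67,P[:,1])<.1]
    if len(P)<100: continue
    zt=np.median(P[:,2]);T=P[abs(P[:,2]-zt)<.004]
    b=cv2.minAreaRect(T[:,:2].astype(np.float32)*1000); print(c,q['conf'],len(T),zt,np.round(b[0],1),np.round(b[1],1),round(b[2],1))
plan((670,5.5,-28,5.2))
"
```

```text
side 0.66 731 0.03513366211201922 [673.9   6.2] [ 52.4 103.1] 7.2
top 0.71 203 0.03549440626202869 [671.1 -38.6] [21.4 47.2] 88.5
t 29.55 at [672.4   5.  -10.8] yaw 5.2 tilt 0.1 open 52.0 F [-0.  -0.2 -1.6] q7 0.32
(670, 5.5, -28, 5.2) -> [17, 1, -2] twist 0.0 rows>=0.3
```

Request:
move_arm([
  [2,0,-1],
  [5,0,-2],
  [9,0,-3],
  [12,0,-3],
  [14,0,-3],
  [15,0,-3],
  [16,0,-3],
  [16,0,-3],
], twist=[0,0,0,0,0,0,0,0], fingers=[1,1,1,1,1,1,1,1])

```text
time: 30.35
tool_pos: [0.6687, 0.0047, -0.0267]
eef_rot: [0.706, -0.032, 0.707, 0.032]
wrist_force: [-3.7, 0.3, 5.7]
opening: 0.0515
```

```bash
python3 -c "
from h import *
for c in('side','top'):
  p,d=shot(c,c+'13')
  for l,z in(('new_drive',.02),('dock',.016),('dock',.006)):
   for q in env.regions_of(c,l)[:2]:
    rr,cc=np.nonzero(q['mask']);P=world(c,d,rr,cc);P=P[np.hypot(P[:,0]-.67,P[:,1])<.11]
    T=P[abs(P[:,2]-z)<.004]
    if len(T)<50: continue
    b=cv2.minAreaRect(T[:,:2].astype(np.float32)*1000); print(c,l,round(q['conf'],2),len(T),np.round(b[0],1),np.round(b[1],1),round(b[2],1))
cv2.imwrite('pics/c13.png',cv2.resize(cv2.imread('pics/side13.png')[190:300,210:330],None,fx=5,fy=5,interpolation=cv2.INTER_CUBIC))
"
```

```text
side new_drive 0.79 698 [670.3   6. ] [ 51.7 100.9] 7.3
side dock 0.91 150 [669.9  10.1] [ 71.5 145.8] 5.8
side dock 0.91 330 [666.5  42.9] [72.3 81. ] 5.4
top new_drive 0.66 212 [669. -39.] [21.7 51.3] 89.2
top dock 0.88 186 [674.2 -67.2] [72.   9.4] 5.3
top dock 0.88 351 [672.7 -44.6] [71.6 45.9] 7.0
```

View pics/c13.png

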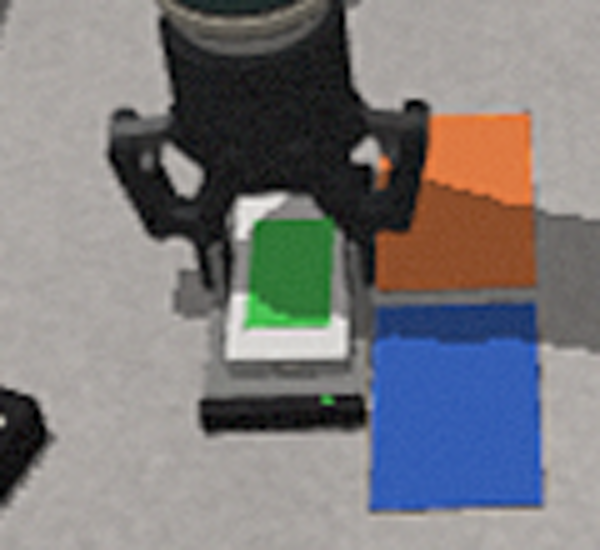

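The crop shows the green-label drive lying in the cradle between the walls, with the label around (245,268). I'll release and check it unobstructed.

Request:
move_arm([
  [0,0,0],
  [0,0,0],
  [0,0,0],
  [-10,0,0],
  [-35,0,0],
  [-70,0,0],
  [-110,0,0],
  [-130,10,0],
], twist=[0,0,0,0,0,0,0,0], fingers=[0.12,0.12,0.12,0.12,0.12,0.0,0.0,0.0])

```text
time: 31.55
tool_pos: [0.6702, 0.0123, 0.1072]
eef_rot: [0.708, -0.032, 0.704, 0.031]
wrist_force: [1.3, 0.4, -0.7]
opening: 0.085
```

```bash
python3 -c "
from h import *
plan((570,322,130,0),(570,322,80,0))
"
```

```text
t 31.55 at [670.2  12.3 107.2] yaw 5.1 tilt 0.3 open 85.0 F [ 1.3  0.4 -0.7] q7 0.26
(570, 322, 130, 0) -> [-23, 317, -72] twist 5.1 rows>=6.5
(570, 322, 80, 0) -> [50, 0, 0] twist 0 rows>=1.0
```

Request:
move_arm([
  [-10,40,-9],
  [-20,85,-19],
  [-23,130,-29],
  [-23,175,-40],
  [-23,220,-50],
  [-23,265,-60],
  [-23,300,-68],
  [-23,318,-71],
], twist=[0,1,2,3,4,5,5,5], fingers=[0,0,0,0,0,0,0,0])

```text
time: 32.35
tool_pos: [0.5663, 0.3295, 0.126]
eef_rot: [0.707, -0.003, 0.707, 0.004]
wrist_force: [0.1, 0.6, 0.6]
opening: 0.0857
```

```bash
python3 -c "
from h import *
for c in('side','top'):
  p,d=shot(c,c+'14')
  for l,z in(('new_drive',.02),('dock',.016),('dock',.006)):
   for q in env.regions_of(c,l)[:3]:
    rr,cc=np.nonzero(q['mask']);P=world(c,d,rr,cc);P=P[np.hypot(P[:,0]-.67,P[:,1])<.11]
    T=P[abs(P[:,2]-z)<.004]
    if len(T)<50: continue
    b=cv2.minAreaRect(T[:,:2].astype(np.float32)*1000); print(c,l,round(q['conf'],2),len(T),np.round(b[0],1),np.round(b[1],1),round(b[2],1))
  H=cv2.cvtColor(p,cv2.COLOR_RGB2HSV); g=(abs(H[...,0].astype(int)-60)<12)&(H[...,1]>150)
  rr,cc=np.nonzero(g);P=world(c,d,rr,cc);T=P[np.hypot(P[:,0]-.67,P[:,1])<.07]; b=cv2.minAreaRect(T[:,:2].astype(np.float32)*1000); print(c,'label',len(T),b)
plan((571,323,80,0))
"
```

```text
side dock 0.62 90 [700.1  45.8] [14.8 81.2] 13.0
side label 0 ((0.0, 0.0), (0.0, 0.0), 0.0)
top new_drive 0.62 1601 [668.2   1.5] [54.7 99.9] 5.1
top dock 0.7 363 [667.5   2.9] [ 69.7 149.7] 5.3
top dock 0.7 987 [668.3   4.9] [ 72.3 136.5] 5.0
top label 684 ((669.0194702148438, 1.2747650146484375), (37.05232620239258, 63.458900451660156), 5.644894599914551)
t 32.75 at [569.5 322.3 125.7] yaw 0.0 tilt 0.1 open 85.7 F [-0.3  0.4 -0.4] q7 -0.34
(571, 323, 80, 0) -> [46, 1, 1] twist 0.0 rows>=0.9
```

The drive is centred within about 2 mm (668.2, 1.5 against the walls at 667.5, 2.9) and square (5.1° against 5.2°). Next is the router, this time with a proper grip depth.

Request:
move_arm([
  [12,1,1],
  [28,1,1],
  [42,1,1],
  [49,1,1],
  [51,1,1],
  [51,1,1],
  [51,1,1],
  [51,1,1],
], twist=[0,0,0,0,0,0,0,0], fingers=[0,0,0,0,0,0.4,0.6,1])

```text
time: 33.55
tool_pos: [0.5698, 0.3261, 0.0752]
eef_rot: [0.707, -0.001, 0.707, 0.002]
wrist_force: [-0.2, -0.7, -0.4]
opening: 0.0439
```

Request:
move_arm([
  [0,0,0],
  [0,0,0],
  [0,0,0],
  [0,0,0],
], twist=[0,0,0,0], fingers=[1,1,1,1])

```text
time: 33.95
tool_pos: [0.5702, 0.3262, 0.0753]
eef_rot: [0.708, -0.001, 0.706, 0.002]
wrist_force: [2.1, 0.5, 4.6]
opening: 0.0353
```

```bash
python3 -c "
from h import *
plan()
for c in('side','top'):
    p,d=shot(c,c+'15')
    r=env.regions_of(c,'router')[0]; rr,cc=np.nonzero(r['mask']);P=world(c,d,rr,cc)
    T=P[abs(P[:,2]-.144)<.006]; b=cv2.minAreaRect(T[:,:2].astype(np.float32)*1000)
    print(c,r['conf'],len(T),np.round(b[0],1),np.round(b[1],1),b[2])
"
```

```text
t 33.95 at [570.2 326.2  75.3] yaw 0.2 tilt 0.1 open 35.3 F [2.1 0.5 4.6] q7 -0.32
side 0.66 730 [569.9 342.2] [35.8 55.1] 0.5293607711791992
top 0.75 739 [569.3 300. ] [36.2 52.4] 0.022960824891924858
```

Request:
move_arm([
  [-4,0,0],
  [-14,0,0],
  [-32,0,0],
  [-50,0,0],
  [-58,0,0],
  [-60,0,0],
  [-60,-8,0],
  [-60,-25,2],
], twist=[0,0,0,0,0,0,0,0], fingers=[1,1,1,1,1,1,1,1])

```text
time: 34.95
tool_pos: [0.57, 0.3014, 0.1332]
eef_rot: [0.706, -0.003, 0.708, 0.002]
wrist_force: [0.2, 0.6, -4.5]
opening: 0.0352
```

```bash
python3 -c "
from h import *
plan((590,64.5,136,5.2),(590,64.5,76,5.2))
"
```

```text
t 34.95 at [570.  301.4 133.2] yaw 0.4 tilt 0.1 open 35.2 F [ 0.2  0.6 -4.5] q7 -0.31
(590, 64.5, 136, 5.2) -> [-3, -237, 18] twist -4.8 rows>=4.8
(590, 64.5, 76, 5.2) -> [60, 0, 0] twist 0.0 rows>=1.2
```

Request:
move_arm([
  [0,-25,2],
  [0,-62,5],
  [0,-105,8],
  [0,-148,11],
  [0,-188,14],
  [0,-218,17],
  [0,-234,18],
  [0,-237,18],
], twist=[0,-1,-2,-3,-4,-5,-5,-5], fingers=[1,1,1,1,1,1,1,1])

```text
time: 35.75
tool_pos: [0.5899, 0.0603, 0.1342]
eef_rot: [0.706, -0.031, 0.707, 0.03]
wrist_force: [-0.3, 0.5, -4.0]
opening: 0.0352
```

Request:
move_arm([
  [0,0,0],
  [10,0,0],
  [25,0,0],
  [38,0,0],
  [45,0,0],
  [48,0,0],
  [48,0,0],
  [48,0,0],
], twist=[0,0,0,0,0,0,0,0], fingers=[1,1,1,1,1,1,1,1])

```text
time: 36.55
tool_pos: [0.5908, 0.0639, 0.0868]
eef_rot: [0.707, -0.032, 0.706, 0.032]
wrist_force: [-0.5, 0.0, -4.2]
opening: 0.0351
```

```bash
python3 -c "
from h import *
plan((590,64.5,76,5.2))
p,d=shot('side','side16')
"
```

```text
t 36.55 at [590.8  63.9  86.8] yaw 5.2 tilt 0.0 open 35.1 F [-0.5  0.  -4.2] q7 0.18
(590, 64.5, 76, 5.2) -> [11, 1, -1] twist 0.0 rows>=0.2
```

Request:
move_arm([
  [3,0,0],
  [6,0,0],
  [8,0,0],
  [10,0,0],
  [11,0,0],
  [12,0,0],
  [13,0,0],
  [13,0,0],
], twist=[0,0,0,0,0,0,0,0], fingers=[1,1,1,1,1,1,1,1])

```text
time: 37.4
tool_pos: [0.5905, 0.0639, 0.0743]
eef_rot: [0.706, -0.032, 0.706, 0.032]
wrist_force: [-2.3, -0.5, 3.4]
opening: 0.0354
```

```bash
python3 -c "
from h import *
plan()
p,d=shot('side','side17')
cv2.imwrite('pics/c17.png',cv2.resize(p[190:310,230:370,::-1],None,fx=5,fy=5,interpolation=cv2.INTER_CUBIC))
"
```

```text
t 37.40 at [590.5  63.9  74.3] yaw 5.2 tilt 0.0 open 35.4 F [-2.3 -0.5  3.4] q7 0.19
```

View pics/c17.png

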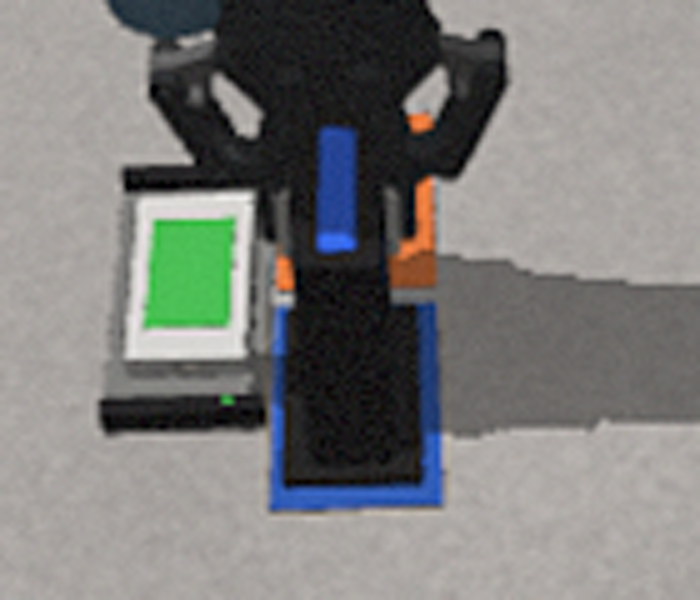

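The crop shows the router on the blue pad, with the foot spanning cols 285–421 of the pad's 270–441. The front margin (rows 485–508) looks a bit large, so I'll compute it.

```bash
python3 -c "
from h import *
m=env.camera_model('side'); C=-m['R'].T@m['t']
def at(r,c,z):
    v=m['R'].T@np.array([(c-m['cx'])/m['fx'],(r-m['cy'])/m['fy'],1]); s=(z-C[2])/v[2]; return ((C+s*v)*1000).round(1)
p,d=env.snapshot('side')
for c in (292,296,300,304,308,312):
    col=p[270:300,c].astype(int); blue=col[:,2]-col[:,0]; i=np.nonzero(blue>40)[0]
    a,b=270+i[0]-.5,270+i[-1]+.5
    print(c,a,b,'foot',at(a,c,.003),'pad',at(b,c,.000),blue[i[0]-1:i[0]+7])
p,d=shot('top')
for q in env.regions_of('top','router')[:1]+env.regions_of('top','pad_blue')[:1]:
    rr,cc=np.nonzero(q['mask']);P=world('top',d,rr,cc)
    for z in(.003,.013,.144):
        T=P[abs(P[:,2]-z)<.004]
        if len(T)>30: b=cv2.minAreaRect(T[:,:2].astype(np.float32)*1000);print(z,len(T),np.round(b[0],1),np.round(b[1],1),round(b[2],1))
"
```

```text
292 286.5 291.5 foot [603.1 107.3   3. ] pad [602.2 118.2   0. ] [-10  83 137 131 137 116 -15 -12]
296 286.5 291.5 foot [594.6 106.9   3. ] pad [593.7 117.7   0. ] [ -9  79 137 132 136  81 -14 -10]
300 286.5 291.5 foot [586.1 106.4   3. ] pad [585.2 117.2   0. ] [ -5  81 137 133 134  65 -17 -10]
304 286.5 290.5 foot [577.6 105.9   3. ] pad [577.  114.2   0. ] [  1  83 140 132 132  29 -20 -10]
308 286.5 290.5 foot [569.1 105.5   3. ] pad [568.5 113.8   0. ] [ 25  89 134 136 127  17 -15  -8]
312 286.5 290.5 foot [560.6 105.    3. ] pad [560.  113.3   0. ] [ 40  98 135 135 124   4 -13 -11]
0.013 196 [591.2  31.6] [58.1 42.5] 4.7
0.144 221 [592.5  23.8] [21.8 35.1] 88.4
0.003 251 [582.1  12.3] [43.  84.3] 60.7
```

The router's foot is within about 2 mm of the pad centre in both views (foot y≈58.5 against pad 59–61 from the side, 58.2 against 58.5 from the top). I'll release it and go for the media box.

Request:
move_arm([
  [-1,0,0],
  [-1,0,0],
  [-1,0,0],
  [-1,0,0],
  [-20,0,0],
  [-45,0,0],
  [-70,0,0],
  [-75,0,0],
], twist=[0,0,0,0,0,0,0,0], fingers=[0,0,0,0,0,0,0,0])

```text
time: 38.45
tool_pos: [0.5924, 0.064, 0.1513]
eef_rot: [0.708, -0.032, 0.705, 0.032]
wrist_force: [1.1, 0.3, -0.0]
opening: 0.0856
```

```bash
python3 -c "
from h import *
plan((442,319,120,0),(442,319,45,0))
"
```

```text
t 38.45 at [592.4  64.  151.3] yaw 5.2 tilt 0.3 open 85.6 F [ 1.1  0.3 -0. ] q7 0.14
(442, 319, 120, 0) -> [31, 268, -127] twist 5.2 rows>=6.0
(442, 319, 45, 0) -> [75, 0, 0] twist 0 rows>=1.5
```

Request:
move_arm([
  [0,38,-18],
  [5,76,-36],
  [12,114,-54],
  [20,152,-72],
  [26,190,-90],
  [30,228,-108],
  [31,256,-121],
  [31,268,-126],
], twist=[0,1,2,3,4,5,5,5], fingers=[0,0,0,0,0,0,0,0])

```text
time: 39.25
tool_pos: [0.4377, 0.3223, 0.1164]
eef_rot: [0.706, -0.003, 0.708, 0.003]
wrist_force: [0.1, 0.8, 0.1]
opening: 0.0856
```

```bash
python3 -c "
from h import *
shot('side','side18')
p,d=shot('top','top18')
for c in('side','top'):
  p,d=shot(c)
  for l,z in(('router',.143),('media_box',.112)):
    q=env.regions_of(c,l)
    if not q: continue
    q=q[0]; rr,cc=np.nonzero(q['mask']);P=world(c,d,rr,cc);T=P[abs(P[:,2]-z)<.006]
    if len(T)<50: continue
    b=cv2.minAreaRect(T[:,:2].astype(np.float32)*1000);print(c,l,len(T),np.round(b[0],1),np.round(b[1],1),round(b[2],1),np.median(T[:,2]).round(3))
plan((442.5,319,45,0))
"
```

```text
side router 577 [591.  63.] [33.5 90.3] 6.2 0.142
side media_box 1350 [441.4 320.8] [44.  86.4] 0.1 0.112
top router 1290 [590.6  58.2] [36.4 89.7] 4.8 0.143
top media_box 1302 [441.1 309.9] [43.9 73.7] 1.4 0.112
t 39.65 at [441.6 317.7 117.6] yaw 0.1 tilt 0.0 open 85.2 F [-0.1  0.8  1.1] q7 -0.49
(442.5, 319, 45, 0) -> [73, 1, 1] twist 0.1 rows>=1.5
```

Request:
move_arm([
  [20,1,1],
  [42,1,1],
  [60,1,1],
  [70,1,1],
  [73,1,1],
  [73,1,1],
  [73,1,1],
  [73,1,1],
], twist=[0,0,0,0,0,0,0,0], fingers=[0,0,0,0,0,0.4,0.5,1])

```text
time: 40.45
tool_pos: [0.442, 0.3207, 0.0454]
eef_rot: [0.707, -0.001, 0.707, 0.002]
wrist_force: [-6.3, -0.7, 6.8]
opening: 0.0437
```

Request:
move_arm([
  [0,0,0],
  [0,0,0],
  [0,0,0],
], twist=[0,0,0], fingers=[1,1,1])

```text
time: 40.75
tool_pos: [0.4419, 0.3209, 0.0456]
eef_rot: [0.707, -0.001, 0.707, 0.002]
wrist_force: [-1.3, -0.8, 6.7]
opening: 0.0434
```

```bash
python3 -c "
from h import *
plan()
"
```

```text
t 40.75 at [441.9 320.9  45.6] yaw 0.2 tilt 0.1 open 43.4 F [-1.3 -0.8  6.7] q7 -0.43
```

Gripped. I'll carry the media box around the robot's side of the router to avoid it.

Request:
move_arm([
  [-4,0,0],
  [-15,0,0],
  [-35,0,0],
  [-58,0,0],
  [-74,0,0],
  [-80,-8,0],
  [-80,-28,2],
  [-80,-60,4],
], twist=[0,0,0,0,0,0,0,0], fingers=[1,1,1,1,1,1,1,1])

```text
time: 41.55
tool_pos: [0.4452, 0.2608, 0.1245]
eef_rot: [0.707, -0.002, 0.707, 0.003]
wrist_force: [-0.1, -1.0, -3.1]
opening: 0.0432
```

Request:
move_arm([
  [0,-40,3],
  [0,-83,6],
  [0,-126,9],
  [0,-169,12],
  [0,-212,15],
  [0,-255,18],
  [0,-292,21],
  [0,-315,23],
], twist=[0,0,-1,-2,-3,-4,-5,-5], fingers=[1,1,1,1,1,1,1,1])

```text
time: 42.35
tool_pos: [0.4688, -0.0584, 0.1244]
eef_rot: [0.706, -0.031, 0.707, 0.031]
wrist_force: [0.4, 0.6, -3.2]
opening: 0.043
```

```bash
python3 -c "
from h import *
plan((601,-61.5,126,5.2))
"
```

```text
t 42.35 at [468.8 -58.4 124.4] yaw 5.0 tilt 0.1 open 43.0 F [ 0.4  0.6 -3.2] q7 0.35
(601, -61.5, 126, 5.2) -> [-2, -15, 131] twist -0.2 rows>=2.6
```

Request:
move_arm([
  [0,-5,8],
  [0,-12,32],
  [0,-15,65],
  [0,-15,98],
  [0,-15,120],
  [0,-15,130],
  [0,-15,131],
  [0,-15,131],
], twist=[0,0,0,0,0,0,0,0], fingers=[1,1,1,1,1,1,1,1])

```text
time: 43.15
tool_pos: [0.6003, -0.0576, 0.1239]
eef_rot: [0.706, -0.032, 0.707, 0.032]
wrist_force: [-0.6, -0.2, -3.4]
opening: 0.0433
```

Request:
move_arm([
  [0,0,0],
  [10,0,0],
  [28,0,0],
  [45,0,0],
  [58,0,0],
  [64,0,0],
  [66,0,0],
  [66,0,0],
], twist=[0,0,0,0,0,0,0,0], fingers=[1,1,1,1,1,1,1,1])

```text
time: 43.95
tool_pos: [0.6019, -0.0577, 0.0586]
eef_rot: [0.706, -0.032, 0.706, 0.032]
wrist_force: [-0.4, 0.2, -2.7]
opening: 0.0432
```

```bash
python3 -c "
from h import *
plan((601,-61.5,46,5.2))
p,d=shot('top','top19')
for q in env.regions_of('top','media_box')[:1]:
    rr,cc=np.nonzero(q['mask']);P=world('top',d,rr,cc)
    for z in(.026,.125):
        T=P[abs(P[:,2]-z)<.006]
        if len(T)>30: b=cv2.minAreaRect(T[:,:2].astype(np.float32)*1000);print(z,len(T),np.round(b[0],1),np.round(b[1],1),round(b[2],1))
"
```

```text
t 43.95 at [601.9 -57.7  58.6] yaw 5.2 tilt 0.0 open 43.2 F [-0.4  0.2 -2.7] q7 0.45
(601, -61.5, 46, 5.2) -> [13, -4, -1] twist 0.0 rows>=0.3
```

Contact is expected at about 44.6. I'll correct y by −4 and x by −1 while still raised, then lower.

Request:
move_arm([
  [0,-4,-1],
  [0,-4,-1],
  [5,-4,-1],
  [9,-4,-1],
  [11,-4,-1],
  [13,-4,-1],
  [14,-4,-1],
  [14,-4,-1],
], twist=[0,0,0,0,0,0,0,0], fingers=[1,1,1,1,1,1,1,1])

```text
time: 44.85
tool_pos: [0.601, -0.0616, 0.0447]
eef_rot: [0.706, -0.032, 0.706, 0.032]
wrist_force: [-1.2, 1.0, 0.2]
opening: 0.0428
```

```bash
python3 -c "
from h import *
plan()
p,d=shot('side','side20')
t,d=shot('top','top20')
a=cv2.resize(p[170:310,230:370,::-1],None,fx=4,fy=4,interpolation=cv2.INTER_CUBIC)[:, :400]
b=cv2.resize(t[140:280,230:400,::-1],None,fx=4,fy=4,interpolation=cv2.INTER_CUBIC)[:,-400:]
cv2.imwrite('pics/c20.png',np.hstack([a,b]))
"
```

```text
t 44.85 at [601.  -61.6  44.7] yaw 5.2 tilt 0.0 open 42.8 F [-1.2  1.   0.2] q7 0.46
```

View pics/c20.png

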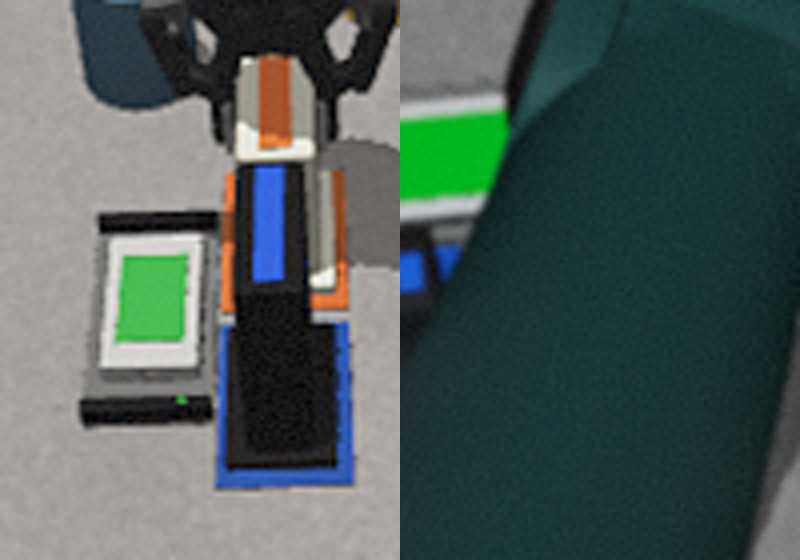

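The side crop shows the media box set down on the orange pad behind the router, with orange margins on all visible sides. The router is on the blue pad and the green-label drive in the cradle. I'll release and rise.

Request:
move_arm([
  [1,0,0],
  [1,0,0],
  [0,0,0],
  [0,0,0],
  [0,0,0],
  [0,0,0],
  [-20,0,0],
  [-50,0,0],
], twist=[0,0,0,0,0,0,0,0], fingers=[1,1,0,0,0,0,0,0])

```text
time: 45.75
tool_pos: [0.5996, -0.0615, 0.0932]
eef_rot: [0.705, -0.032, 0.708, 0.032]
wrist_force: [1.2, -0.0, -0.9]
opening: 0.0851
```

Request:
move_arm([
  [-40,0,0],
  [-80,0,0],
  [-120,0,-10],
  [-135,0,-40],
  [-135,0,-80],
  [-135,0,-120],
  [-135,0,-150],
  [-135,0,-160],
], twist=[0,0,0,0,0,0,0,0], fingers=[0,0,0,0,0,0,0,0])

```text
time: 46.55
tool_pos: [0.4392, -0.0764, 0.2294]
eef_rot: [0.706, -0.031, 0.707, 0.033]
wrist_force: [0.2, -0.1, -0.6]
opening: 0.0856
```

Request:
move_arm([
  [0,-40,0],
  [0,-85,0],
  [0,-130,0],
  [0,-175,0],
  [0,-215,0],
  [0,-240,0],
  [0,-250,0],
  [0,-250,0],
], twist=[2,5,8,11,14,17,20,20], fingers=[0,0,0,0,0,0,0,0])

```text
time: 47.35
tool_pos: [0.4647, -0.3264, 0.2291]
eef_rot: [0.701, 0.091, 0.701, -0.092]
wrist_force: [-0.1, -0.7, -0.2]
opening: 0.0856
```

```bash
python3 -c "
from h import *
for c in('top','side'):
  p,d=shot(c,c+'21')
  for l,zs in(('router',(.013,.143)),('media_box',(.013,.111)),('pad_blue',(.003,)),('pad_orange',(.003,)),('new_drive',(.02,)),('old_drive',(.018,)),('dock',(.016,)),('mug',(.088,))):
   q=env.regions_of(c,l)
   for q in q[:3 if l=='new_drive' else 1]:
    rr,cc=np.nonzero(q['mask']);P=world(c,d,rr,cc)
    for z in zs:
      T=P[abs(P[:,2]-z)<.005]
      if len(T)<50: continue
      b=cv2.minAreaRect(T[:,:2].astype(np.float32)*1000);print(c,l,z,round(q['conf'],2),len(T),np.round(b[0],1),np.round(b[1],1),round(b[2],1))
plan()
"
```

```text
top router 0.013 0.62 430 [597.1  58.6] [74.1 95.9] 5.0
top router 0.143 0.62 1283 [590.4  58.2] [36.3 89.9] 5.7
top media_box 0.013 0.89 358 [605.4 -64.9] [70.7 95.8] 5.7
top media_box 0.111 0.89 1366 [600.1 -64.9] [44. 85.] 5.1
top pad_blue 0.003 0.93 559 [588.   58.4] [ 73.5 115.1] 5.4
top pad_orange 0.003 0.6 475 [598.8 -65. ] [ 72.4 115.7] 5.2
top new_drive 0.02 0.81 1572 [667.8   1.7] [54.2 99.7] 5.3
top new_drive 0.02 0.74 524 [360.  132.6] [98.4 52.5] 4.0
top new_drive 0.02 0.62 577 [ 395.2 -164.9] [53.2 98.9] 13.6
top old_drive 0.018 0.6 1692 [ 484.7 -346.1] [101.9  54.2] 84.6
top dock 0.016 0.98 363 [669.3   3. ] [ 69.  149.5] 5.1
top mug 0.088 0.72 397 [ 706.5 -211.8] [75.  74.4] 32.7
side router 0.013 0.69 387 [590.9  63.3] [58.7 96. ] 6.4
side router 0.143 0.69 601 [591.5  63.6] [34.6 88.9] 4.7
side media_box 0.013 0.77 109 [577.7 -63.1] [11.5 94.2] 3.4
side media_box 0.111 0.77 511 [600.8 -60.7] [43.5 86.6] 4.6
side pad_blue 0.003 0.91 367 [589.5  62.5] [ 73.8 113.9] 5.1
side pad_orange 0.003 0.65 127 [598.9 -56.8] [ 72.2 105.1] 3.8
side new_drive 0.02 0.82 78 [ 396.5 -158.2] [51.4 95.1] 14.3
side new_drive 0.02 0.8 806 [669.2   5.3] [ 54.1 103.3] 5.0
side new_drive 0.02 0.74 180 [361.7 137.8] [97.  51.3] 1.7
side old_drive 0.018 0.82 444 [ 485.8 -342.9] [104.8  54.3] 84.6
side dock 0.016 0.67 247 [669.9   6.3] [ 68.9 152.6] 4.9
side mug 0.088 0.89 181 [ 707.1 -207.3] [75.4 74.8] 83.9
t 48.25 at [ 464.5 -325.2  229.4] yaw -14.8 tilt 0.0 open 85.5 F [-0.4  0.7  0.3] q7 0.57
```

View pics/top21.png

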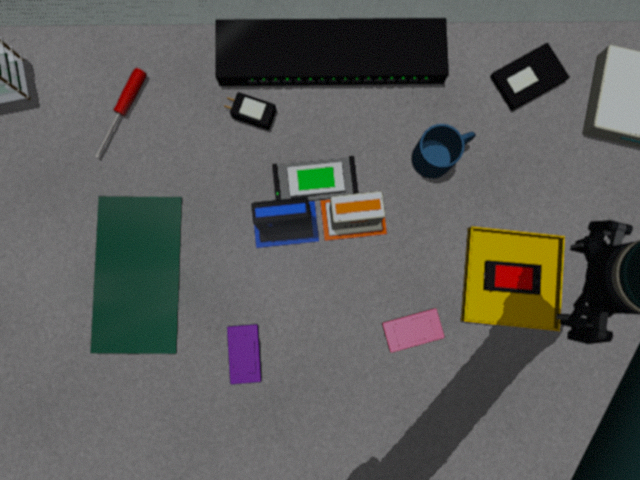

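The final top view shows the green-label drive in the cradle at (179,316), the router on blue at (221,283), the media box on orange at (213,356), and the red-label drive flat in the tray at (277,513). The mug (150,438) and both look-alikes haven't moved, and the arm is clear. I'll hand in.

```bash
python3 -c "
from bench import env
print(env.close_job())"
```

```text
the job is handed in; nothing more can be done
None
```

I finished the drive swap and handed it in at about 48 s of the 134 s allowed. I moved the router and media box to the mat and laid the failed drive in the tray. The new drive went into the cradle, and then the router and media box went back on their pads, all in the order asked.

**Last checks, by camera:**

| Item | Result |
|---|---|
| New drive | within about 2 mm of the cradle centre, square to about 0.2° |
| Router | within about 2.5 mm of its pad centre, yaw within about 0.5° |
| Media box | within about 1.5 mm of its pad centre from the top view (the side view was partly hidden), yaw about right |
| Failed drive | flat in the tray |
| Mug and pink/purple look-alikes | not moved |

The arm is clear of everything, and the largest wrist force in the end-of-move readings was about 21 N.

**Disagreements:**
- **Finger height:** the fingers were about 35 mm higher than the reported tool position implied. The first close over the failed drive therefore grasped only air. I went by the camera depth from then on. The first two device grips, going to the mat, were shallow near the top of each device but held.
- **Camera offset:** the two cameras differ by about 4–5 mm in y, so I judged the final positions within each view.

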